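# Brake lever free-play check on a scooter handlebar

## Robot

A 7-joint arm with a two-finger parallel gripper is mounted at the origin on the work surface. World frame = base frame: x ahead of the robot, y to its left, z up, the work surface at z = 0. Lengths are in m, angles in rad, forces in N, time in s.
With the tool pointing down it reaches from about 0.425 to 0.925 m from the base axis. Payload 6.8 kg.
Tool frame: the origin (TCP) lies midway between the tips of the shut fingers; the grasp point (between the pads) lies 19 mm behind it; z points along the fingers, y is the line along which they close (so a half turn about z gives the same grasp; the last joint's range is limited). The gripper opens to 85 mm and grips with 20 to 120 N. Pads are 22 mm wide; open, the fingers measure 114 mm over their backs; the gripper's body (76 mm by 85 mm) begins 54 mm behind the grasp point. The pads swing forward as they close: fully open they stand 13 mm farther back than shut.
Start: joints at [-1.332, 0.477, 0.022, 1.555, -0.011, 1.109, -0.083], TCP at [0.229, 0.635, 0.231] pointing down, gripper open.
Joint ranges: [-2.96, 2.96], [-0.34, 2.1], [-1.41, 1.46], [0.24, 2.44], [-1.37, 4.51], [0.17, 1.92], [-2.96, 2.96]. Speed limits (rad/s): [2.39, 2.39, 3.14, 3.14, 3.14, 3.14, 3.14].

## Interface

Orientations are given as a rotation vector (axis times angle).
In Python, from bench import r gives the robot as it stands. The module is installed in compiled form; this text tells all that it offers.
- The arm moves only by the tool apply_moves, never from a script. Its argument "rows" is a list of rows, each a list of 6 numbers: the shift along the tool's x, y, z scaled (see below), then the turn, a rotation vector about the tool's x, y, z scaled (see below). A call has 1 to 5 rows; each row is the pose to reach, as a shift and turn from the pose commanded when the call began, along the tool's axes at that moment; what a row does not reach only later rows make up. The controller multiplies each number of a shift by 0.25 m and each number of a turn by 90 degrees. A row lasts 1/8 s, in which the tool goes at most 62.5 mm and 10.7 degrees, less where a joint would pass 70% of its speed; a pose out of reach is approached as far as the arm can. A call with a number of a shift or a turn outside -1 to 1 is refused whole. A call with a gripper value outside its range is refused whole. "claw" is the opening, from 0 (shut) to 1 (fully open), set as the call begins (left out, the last holds). The fingers move at their own pace and stop on an object; "newtons" is the grip in N (left out, the last holds). Time passes only in rows, so rows that repeat a pose let the fingers close. It gives the time, the measured TCP pose, the force, the opening and the grip force at its end, in the units of the state.
- r.get_obs(): the state, without advancing time (a new reading comes with each control period).
- r.grab_frame(name): name is "scene" or "side" or "wrist"; returns a dict with "pixels" (420x560x3 uint8, red, green, blue), "intrinsics" (3x3 intrinsics, pixels), "dist" ([k1, k2, p1, p2, k3] as OpenCV has them; the pictures are not rectified), "eye" and "attitude" of the camera in the world. Camera axes: x right, y up, looking along -z (the intrinsics and any distortion apply to the point x, -y, -z); pixel columns grow to the right and rows downward; lengths in m; the calibration is good to about 2 mm. A picture is of the moment at which its call begins. There is no depth.
- r.hand_in(): hands the job in; it is judged then, once.
Trained networks look in a picture, given as the dict that the camera call returned (one of the last four; its "shot" number tells which), for a name from the list of things; names that differ only in an ending like _2 or _b are one class to them, and where a whole thing is asked for, a point or a joint stands for the part that bears it (a point fixed in the world has none). Each returns a list of dicts, best first, with "conf" (0 to 1); they miss things now and then, are a little off and sometimes report something else, mostly with a low value. They report only what shows in the picture. A call takes as long as a camera call.
- r.search_frame(picture, thing): "rect" ([left, top, width, height] in pixels, round what is visible of it).
- r.outline_of(picture, thing): "pixels" (420x560 bool, what is visible of it) and "rect" ([left, top, width, height] in pixels, round what is visible of it).
- r.landmark_of(picture, thing): "point" ([column, row] in pixels: a listed point, or the origin of a listed thing).
The state is a dict: "clock": time; "joints": joint angles; "qvel": joint speeds; "tau": joint torques, N m; "tcp_pos": TCP position; "orientation": TCP orientation; "contact_force": force on the tool from outside, world axes, zero at the start; "moment": the same for the moment, N m; "grip_width": finger opening in m; "gripper_force": force on a finger pad.
Only numpy, scipy, OpenCV 4.12 (cv2) and the standard library are available. Lean on these libraries where they do the work, as an engineer would, in place of code of your own. Each camera call takes 0.05 s, during which the arm holds its last target. There are 200 camera calls.

## Task

Check the brake lever of the scooter handlebar before its emissions test: with the backs of the fingers, from the front, press the lever in towards the grip until it goes solid short of the grip, and keep it firmly pressed there, with about 10 N, for two seconds. Then ease it back out to rest, without letting it snap, and take the hand away. Do not take hold of the lever or put fingers behind it, do not force it, and leave the grip, the thumb throttle and the loose things on the table alone.

Things in the scene. Friction and masses are not known exactly. Their poses are not given: they have to be found in the camera images.
- handlebar: Electric scooter handlebar on a stem and steel base plate (140 x 140 x 12 mm) bolted to the table; it cannot move. Origin: under the plate's middle. x to the scooter's front (away from the robot), y along the bar to the brake end, z up. Aluminium bar, diameter 22 mm, 460 mm long along y, axis 150 mm above the table; display on the stem (top at 205 mm), brass bell, black grips.
- left_grip: Black rubber grip on the brake end of the bar, diameter 33 mm, 126 mm long, level, axis 150 mm above the table. Origin: its inner end, on the axis; its y axis runs along it to the bar's end. Not to be leaned on.
- blade (a point): Finger blade of the brake lever, bare aluminium: level bar 100 mm long, 16 tall, 10 thick, in front of the left grip with 57 mm of air between. Origin: mid thickness and height, 150 mm above the table, 2 mm beyond mid length. x: level, out of the front face that is pressed (at +5 mm), away from the grip; y: to the free end; z up (at rest, parallel to the handlebar's axes). Nothing as high as the blade stands within 60 mm in front of it.
- lever_pivot (a point): The lever's vertical pivot axis, 150 mm above the table; in the blade's frame at x = -30, y = -84 mm. Pressing in (blade towards its own -x) turns the lever counter-clockwise seen from above.
- blade_ball (a point): Centre of the ball (diameter 17 mm) at the free end of the blade, 65 mm from the blade's origin along its y and bent 7 mm outward.
- brake_lever (a joint): Lever turn, rad: 0 at rest, grows as pressed in; ball meets grip at 0.40. Forces at the blade's origin: spring 1.6 N at first, 2.8 N after the free play, which ends at 0.16 to 0.26 rad (14 to 22 mm in), different each time. There it goes solid: about 0.25 mm per N. Firm is 10 to 15 N; over 25 N is forcing. Let go, it snaps out at over 5 rad/s; eased out below 0.2 m/s it follows the fingers.
- pushrod: Brass pushrod of the brake cylinder, diameter 9 mm, beside the lever's pivot, level, 150 mm above the table. Origin: its tip, which the inner side of the lever meets at the end of the free play; x points out of the tip, to the lever. It does not move.
- throttle (a joint): Thumb throttle, small red paddle on the rider's side of the bar, near the right grip: 0 released, up to 0.7 rad pressed. Leave at 0.
- spray_can: Standing spray can of contact cleaner, diameter 52 mm, 150 mm tall, bare metal with a blue label. Origin: centre of its underside. Loose bystander.
- multimeter: Yellow multimeter lying face up, 150 x 75 x 34 mm, dial on top. Origin: centre of its underside. Loose bystander.
- ferrite: Grey clip-on ferrite, 34 x 34 x 30 mm, lying on the table. Origin: centre of its underside. Loose bystander.
- screwdriver: Screwdriver with an orange handle, 150 mm long, lying on the table. Origin: on the table under its middle. Loose bystander.

How it is judged:
By the outcome, as a careful person would: the job done as asked, in the order asked, and still so for the second after the job is handed in, with the robot touching nothing.
It also fails if it takes over 45 s, if anything falls off the work surface, if the arm or the gripper's body presses on something with over 40 N, if the wrist force passes 120 N, or if a joint passes its speed limit or range.

## Working session

There is one attempt and no reset: what is moved stays moved. The work goes in short steps, Python scripts to look and compute and a tool call to move; the robot and the scene stay as the last step left them, time stands still between calls to the robot, and variables do not carry over. Pictures are saved under pics/ and viewed, at most 10 in all, crops included, and the job is handed in when it is done.

Besides the shell and the picture viewer there is one more tool, called as name(argument=value, ...) on one line, values as JSON. apply_moves: Moves the arm, as the interface text tells. Its arguments: {"type":"object","properties":{"rows":{"type":"array","items":{"type":"array","items":{"type":"number"}}},"claw":{"type":"number"},"newtons":{"type":"number"}},"required":["rows"]}

```bash
mkdir -p pics; cat > h.py <<'E'
import numpy as np, cv2
from scipy.spatial.transform import Rotation as R
from scipy.optimize import least_squares
from bench import r
def att(c):
    a=np.array(c["attitude"],float)
    return a if a.shape==(3,3) else (R.from_rotvec(a).as_matrix() if a.size==3 else R.from_quat(a).as_matrix())
def ray(c,p):
    u=cv2.undistortPoints(np.array([[p]],float),np.array(c["intrinsics"],float),np.array(c["dist"],float))[0,0]
    d=att(c)@np.array([u[0],-u[1],-1]); return np.array(c["eye"],float),d/np.linalg.norm(d)
def onz(c,p,z):
    e,d=ray(c,p); return e+d*(z-e[2])/d[2]
def tri(rs):
    A=sum(np.eye(3)-np.outer(d,d) for e,d in rs); b=sum((np.eye(3)-np.outer(d,d))@e for e,d in rs)
    x=np.linalg.solve(A,b); return x,[np.linalg.norm(np.cross(x-e,d)) for e,d in rs]
E
python3 - <<'E'
from h import *
o=r.get_obs(); print({k:np.round(v,3) for k,v in o.items()})
Z=dict(handlebar=0,left_grip=.15,blade=.15,lever_pivot=.15,blade_ball=.15,pushrod=.15,spray_can=0,multimeter=0,ferrite=0,screwdriver=0)
ims=[]
L={}
for n in("scene","side","wrist"):
    c=r.grab_frame(n); cv2.imwrite(f"pics/{n}0.png",c["pixels"][...,::-1]); print(n,np.round(c["eye"],3),np.array(c["attitude"]).shape)
    for t,z in Z.items():
        l=r.landmark_of(c,t)
        if l: print(t,np.round(l[0]["point"],1),round(l[0]["conf"],2),np.round(onz(c,l[0]["point"],z),3)); L.setdefault(t,[]).append(ray(c,l[0]["point"]))
for t,v in L.items():
    if len(v)>1: x,e=tri(v); print("tri",t,np.round(x,4),np.round(e,4))
ims=[cv2.imread(f"pics/{n}0.png") for n in("scene","side")]
cv2.imwrite("pics/a.png",cv2.resize(ims[0],(800,600)));cv2.imwrite("pics/b.png",cv2.resize(ims[1],(800,600)))
E
```

```text
{'clock': np.float64(0.0), 'joints': array([-1.332,  0.478,  0.022,  1.556, -0.011,  1.109, -0.083]), 'qvel': array([ 0.   ,  0.002,  0.   , -0.   ,  0.001, -0.   , -0.001]), 'tau': array([ 0.0000e+00, -5.9646e+01,  1.6080e+00, -2.8119e+01,  1.3000e-02,
        1.0000e-02,  0.0000e+00]), 'tcp_pos': array([0.229, 0.634, 0.23 ]), 'orientation': array([-5.420e-01, -3.094e+00,  3.000e-03]), 'contact_force': array([-0.271, -0.231,  0.245]), 'moment': array([0.013, 0.018, 0.047]), 'gripper_force': np.float64(0.0), 'grip_width': np.float64(0.085)}
scene [ 1.123 -0.29   0.616] (3,)
handlebar [218.4 279.3] 0.93 [ 0.534 -0.222  0.   ]
left_grip [273.3 206.1] 0.71 [ 0.53  -0.108  0.15 ]
blade [313.2 221.2] 0.89 [ 0.592 -0.055  0.15 ]
lever_pivot [261.7 223.9] 0.93 [ 0.573 -0.142  0.15 ]
blade_ball [350.1 212.8] 0.78 [0.59  0.017 0.15 ]
pushrod [278.2 222.2] 0.44 [ 0.577 -0.113  0.15 ]
spray_can [247.8 337.7] 0.98 [ 0.683 -0.201  0.   ]
multimeter [146.9 365.6] 0.57 [ 0.685 -0.369  0.   ]
screwdriver [105.3 277.6] 0.94 [ 0.463 -0.431  0.   ]
side [0.153 0.445 0.63 ] (3,)
handlebar [301.8 237.8] 
[... 330 characters left out ...]
 ]
multimeter [281.9 181.6] 0.78 [ 0.684 -0.369  0.   ]
ferrite [311.4 301.2] 0.62 [ 0.424 -0.081  0.   ]
screwdriver [381.5 204.9] 0.55 [ 0.451 -0.426  0.   ]
wrist [0.165 0.658 0.374] (3,)
tri handlebar [ 0.5328 -0.2213 -0.0016] [0.0003 0.0003]
tri left_grip [ 0.5244 -0.1063  0.1458] [0.0004 0.0004]
tri blade [ 0.5937 -0.053   0.1493] [0.0023 0.0023]
tri lever_pivot [ 0.5748 -0.1426  0.1521] [0.0002 0.0002]
tri blade_ball [0.5913 0.0168 0.1506] [0.0006 0.0006]
tri pushrod [ 0.5797 -0.1124  0.1507] [0.0021 0.0021]
tri spray_can [ 0.6838 -0.1993 -0.0017] [0.0026 0.0026]
tri multimeter [ 6.847e-01 -3.692e-01 -4.000e-04] [0.0002 0.0002]
tri screwdriver [ 0.4541 -0.4337 -0.0066] [0.0012 0.0012]
```

View pics/a.png

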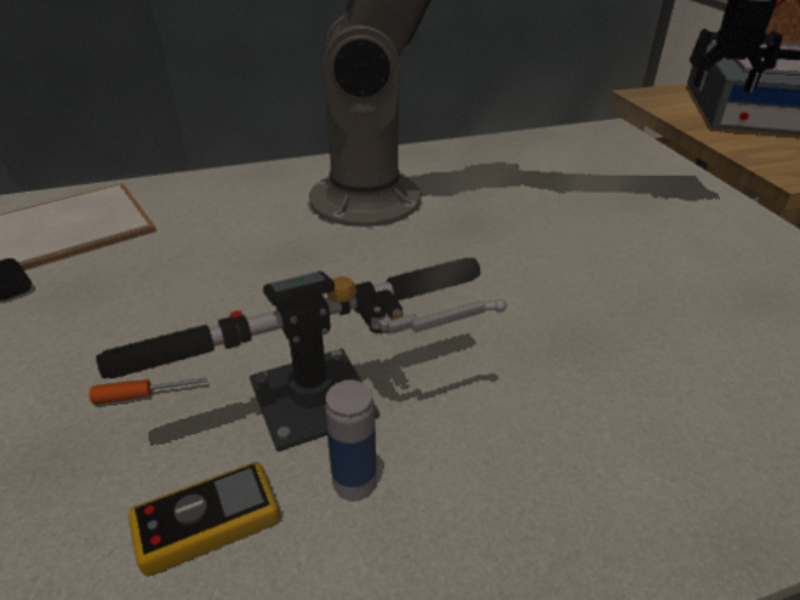

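View pics/b.png

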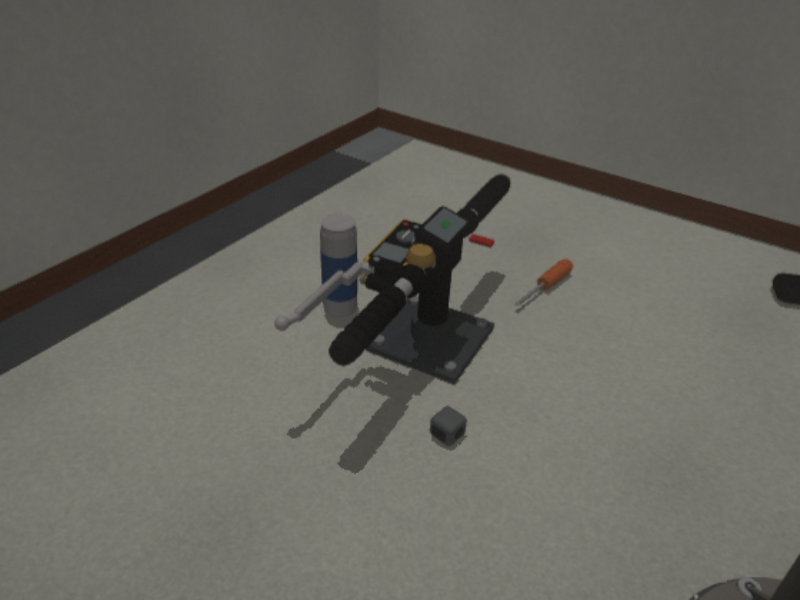

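Views: scene camera shows the lever running (390,325)→(500,305), front clear apart from the can at (350,440). The side view agrees, with the ball at (282,322). Triangulated heights are near 150 mm, as they must be. Next I fit the rigid model and plan.

```bash
cat >> h.py <<'E'
def rows_to(tg,base=None):
    """tg: list of (pos, Rmat); prints rows relative to base pose (measured)"""
    o=r.get_obs(); p0=np.array(o["tcp_pos"]);R0=R.from_rotvec(o["orientation"]).as_matrix()
    if base: p0,R0=base
    for p,Rm in tg:
        s=R0.T@(np.array(p)-p0)/.25; w=R.from_matrix(R0.T@Rm).as_rotvec()/(np.pi/2)
        print(np.round(np.r_[s,w],3).tolist())
E
python3 - <<'E'
from h import *
L=[]
for n in("scene","side"):
    c=r.grab_frame(n)
    for t in("handlebar","left_grip","blade","lever_pivot","blade_ball"):
        for l in r.landmark_of(c,t)[:1]: L.append((n,t,*ray(c,l["point"])))
    if n=="scene":
        for m in r.outline_of(c,"blade_ball")[:1]: print("ball/lever mask",m["rect"])
def pts(v):
    x,y,a,gy,hy=v; A=np.array([[np.cos(a),-np.sin(a)],[np.sin(a),np.cos(a)]])
    f=lambda q,z=.15: np.r_[np.array([x,y])+A@q,z]
    return dict(blade=f([0,0]),lever_pivot=f([-.030,-.084]),blade_ball=f([.007,.065]),left_grip=f([-.0785,gy]),handlebar=f([-.0785,hy],0))
def res(v):
    P=pts(v); return np.concatenate([np.cross(P[t]-e,d) for _,t,e,d in L])*1000
s=least_squares(res,[.593,-.053,.13,-.05,-.16],loss="soft_l1",f_scale=2)
print(np.round(s.x,4),np.degrees(s.x[2])); rr=res(s.x).reshape(-1,3)
for l,q in zip(L,rr): print(l[:2],round(np.linalg.norm(q),1))
o=r.get_obs(); print(np.round(R.from_rotvec(o["orientation"]).as_matrix(),3))
E
```

```text
ball/lever mask [259.6, 208.6, 95.2, 22.6]
[ 0.5938 -0.0505  0.11   -0.0522 -0.1575] 6.3033292530594265
('scene', 'handlebar') 0.8
('scene', 'left_grip') 5.6
('scene', 'blade') 3.5
('scene', 'lever_pivot') 0.8
('scene', 'blade_ball') 3.6
('side', 'handlebar') 1.3
('side', 'left_grip') 7.1
('side', 'blade') 2.8
('side', 'lever_pivot') 4.4
('side', 'blade_ball') 2.5
[[-0.94  0.34 -0.  ]
 [ 0.34  0.94  0.  ]
 [ 0.    0.   -1.  ]]
```

```bash
cat >> h.py <<'E'
def Rt(yaw):
    c,s=np.cos(yaw),np.sin(yaw); return np.array([[-s,c,0],[c,s,0],[0,0,-1.]])
E
python3 - <<'E'
from h import *
y0=np.radians(70.1)
wp=[([.229,.6345,.2305],70.1),([.37,.43,.26],50),([.51,.22,.26],29),([.638,.03,.26],7),([.638,-.046,.26],7)]
for (a,ya),(b,yb) in zip(wp,wp[1:]): rows_to([(b,Rt(np.radians(yb)))],(np.array(a),Rt(np.radians(ya))))
E
```

```text
[-0.809, -0.577, -0.118, 0.0, 0.0, 0.223]
[-0.969, -0.284, 0.0, 0.0, 0.0, 0.233]
[-0.913, 0.079, 0.0, 0.0, 0.0, 0.244]
[-0.302, -0.037, 0.0, 0.0, 0.0, 0.0]
```

apply_moves(rows=[[-0.81,-0.577,-0.118,0,0,0.223],[-0.81,-0.577,-0.118,0,0,0.223],[-0.81,-0.577,-0.118,0,0,0.223],[-0.81,-0.577,-0.118,0,0,0.223],[-0.81,-0.577,-0.118,0,0,0.223]], claw=0, newtons=20)

```text
clock: 2.92
tcp_pos: [0.3753, 0.4254, 0.262]
orientation: [1.086, 2.945, 0.001]
contact_force: [-0.4, 0.6, 0.1]
grip_width: 0.0001
gripper_force: 0.0
```

apply_moves(rows=[[-0.97,-0.284,0,0,0,0.233],[-0.97,-0.284,0,0,0,0.233],[-0.97,-0.284,0,0,0,0.233],[-0.97,-0.284,0,0,0,0.233],[-0.97,-0.284,0,0,0,0.233]])

```text
clock: 3.55
tcp_pos: [0.5138, 0.2154, 0.2612]
orientation: [1.603, 2.7, -0.001]
contact_force: [-0.3, 1.2, -1.0]
grip_width: 0.0003
gripper_force: 0.0
```

apply_moves(rows=[[-0.913,0.079,0,0,0,0.244],[-0.913,0.079,0,0,0,0.244],[-0.913,0.079,0,0,0,0.244],[-0.913,0.079,0,0,0,0.244],[-0.913,0.079,0,0,0,0.244]])

```text
clock: 4.18
tcp_pos: [0.6405, 0.028, 0.2605]
orientation: [2.083, 2.35, -0.002]
contact_force: [-0.3, 1.1, 0.3]
grip_width: 0.0001
gripper_force: 0.0
```

apply_moves(rows=[[-0.3,-0.037,0,0,0,0],[-0.3,-0.037,0,0,0,0],[-0.3,-0.037,0,0,0,0]])

```text
clock: 4.55
tcp_pos: [0.6393, -0.0442, 0.2607]
orientation: [-2.079, -2.354, -0.001]
contact_force: [0.3, 0.7, -0.3]
grip_width: -0.0001
gripper_force: 0.0
```

```bash
python3 - <<'E'
from h import *
o=r.get_obs(); print(o["tcp_pos"],np.degrees(np.arctan2(*R.from_rotvec(o["orientation"]).as_matrix()[[1,0],1])))
L={}
for n in("wrist","side","scene"):
    c=r.grab_frame(n); cv2.imwrite(f"pics/{n}1.png",cv2.resize(c["pixels"][...,::-1],(800,600))); print(n,np.round(c["eye"],3))
    for t in("left_grip","blade","lever_pivot","blade_ball"):
        for l in r.landmark_of(c,t)[:1]: print(t,np.round(l["point"],1),round(l["conf"],2),np.round(onz(c,l["point"],.15),4))
E
```

```text
[ 0.63932865 -0.04419212  0.26071616] 7.119662355072388
wrist [0.631 0.024 0.403]
left_grip [149.  251.6] 0.8 [ 0.5193 -0.1034  0.15  ]
blade [233.  208.4] 0.91 [ 0.5942 -0.0517  0.15  ]
lever_pivot [124.6 182.4] 0.6 [ 0.498  -0.0399  0.15  ]
blade_ball [236.1 131.3] 0.7 [0.5916 0.0154 0.15  ]
side [0.153 0.445 0.63 ]
left_grip [277.3 209.2] 0.56 [ 0.5157 -0.1     0.15  ]
blade [225.1 205.9] 0.75 [ 0.5918 -0.0539  0.15  ]
lever_pivot [259.3 184.8] 0.89 [ 0.5845 -0.1414  0.15  ]
blade_ball [198.3 226.9] 0.64 [0.5891 0.0161 0.15  ]
scene [ 1.123 -0.29   0.616]
left_grip [271.2 205.2] 0.86 [ 0.5263 -0.1106  0.15  ]
blade [316.7 219.7] 0.66 [ 0.5904 -0.0474  0.15  ]
lever_pivot [260.4 222.2] 0.62 [ 0.5675 -0.1427  0.15  ]
blade_ball [349.7 213.2] 0.9 [0.591  0.0156 0.15  ]
```

View pics/wrist1.png

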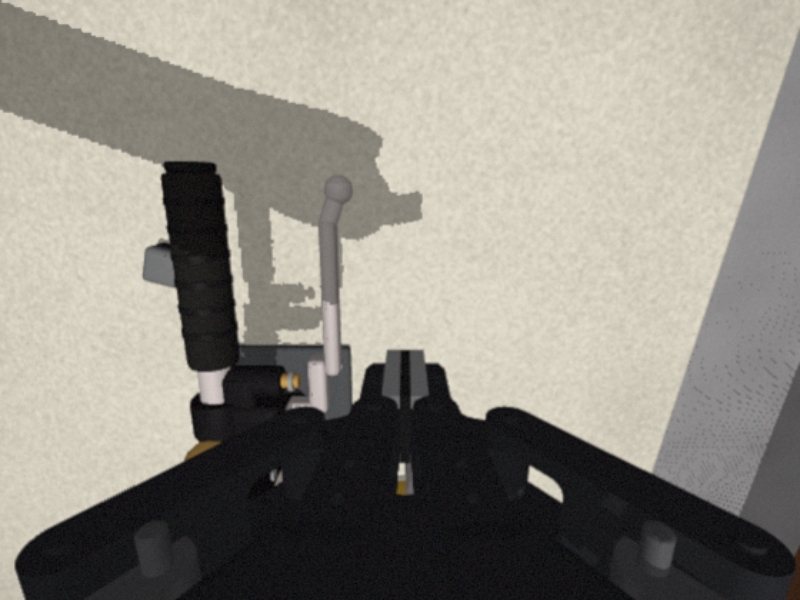

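The wrist picture shows the lever from (332,370) to the ball at (338,188), left of the shut fingers at (405,370). The space in front of it is clear. I'll get the yaw from these edges.

```bash
python3 - <<'E'
from h import *
c=r.grab_frame("wrist")
q=lambda u,v,z: onz(c,[u*.7,v*.7],z)[:2]
a,b=q(329.5,225,.158),q(332,370,.158); print("blade",a,b,90-np.degrees(np.arctan2(a[1]-b[1],a[0]-b[0])))
a,b=q(190,170,.16),q(213,362,.16); print("grip",a,b,np.degrees(np.arctan2(a[1]-b[1],a[0]-b[0]))-90)
print("ball",q(338,189,.152)); print("finger tip",q(385,350,.26),q(425,350,.26))
o=r.get_obs(); 
bl=np.array([.593,-.0515]);hx=np.array([np.cos(.122),np.sin(.122)])
print("now rel blade, along hx",(o["tcp_pos"][:2]-bl)@hx,"along hy",(o["tcp_pos"][:2]-bl)@[-hx[1],hx[0]])
for m in r.outline_of(c,"blade")[:1]:
    M=m["pixels"]
    for v in(165,185,205,225,245):
        u=np.where(M[v])[0]
        if len(u): print(v,u.min(),u.max(),onz(c,[u.min(),v],.158)[:2],onz(c,[u.max()+1,v],.158)[:2])
E
```

```text
blade [ 0.59025024 -0.00703818] [ 0.59876477 -0.09851448] -5.317719589474066
grip [0.51123708 0.01383904] [ 0.52400296 -0.10139461] 6.321597037324636
ball [0.59259545 0.01351294]
finger tip [ 0.63085292 -0.03754146] [ 0.6454637  -0.03570922]
now rel blade, along hx 0.046952835183714715 along hy 0.000509738864304301
165 223 235 [ 0.58437936 -0.01401567] [ 0.59515072 -0.01267102]
185 224 236 [ 0.58638412 -0.03084864] [ 0.5973577  -0.02947709]
205 225 237 [ 0.588465   -0.04832651] [ 0.59964868 -0.04692695]
225 226 238 [ 0.59062654 -0.06648779] [ 0.60202868 -0.06505906]
245 227 238 [ 0.59287367 -0.08537417] [ 0.60360866 -0.08402724]
```

apply_moves(rows=[[0,0,0.2,0,0,0],[0,0,0.4,0,0,0],[0,0,0.535,0,0,0],[0,0,0.535,0,0,0],[0,0,0.535,0,0,0]])

```text
clock: 6.02
tcp_pos: [0.6406, -0.0455, 0.1286]
orientation: [2.078, 2.354, 0.002]
contact_force: [-0.2, -0.4, 0.4]
grip_width: 0.0002
gripper_force: 0.0
```

apply_moves(rows=[[0,-0.01,0,0,0,0],[0,-0.02,0,0,0,0],[0,-0.03,0,0,0,0],[0,-0.04,0,0,0,0],[0,-0.04,0,0,0,0]])

```text
clock: 6.65
tcp_pos: [0.6294, -0.0465, 0.1271]
orientation: [-2.079, -2.355, -0.0]
contact_force: [-0.1, -0.2, -0.1]
grip_width: -0.0002
gripper_force: 0.0
```

```bash
python3 - <<'E'
from h import *
for n in("side","scene"):
    c=r.grab_frame(n); cv2.imwrite(f"pics/{n}2.png",cv2.resize(c["pixels"][120:330,130:410,::-1],(800,600)))
o=r.get_obs(); print(np.round(o["tcp_pos"],4),np.round(o["contact_force"],2))
E
```

```text
[ 0.6296 -0.0464  0.1271] [ 0.67  0.59 -0.82]
```

View pics/scene2.png

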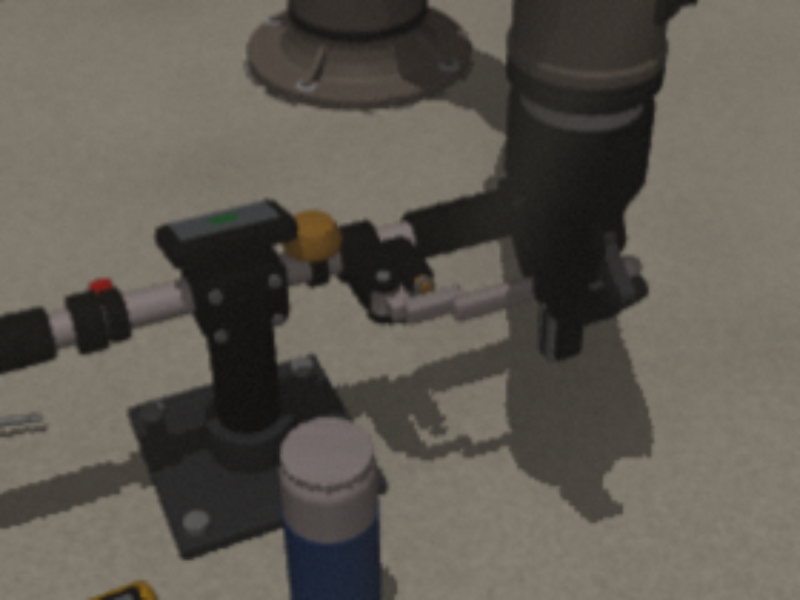

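The scene crop shows the fingertips at (560,340) in front of the blade, which enters at (530,290). One knuckle sticks out at (640,290). I'll check its height over the grip.

View pics/side2.png

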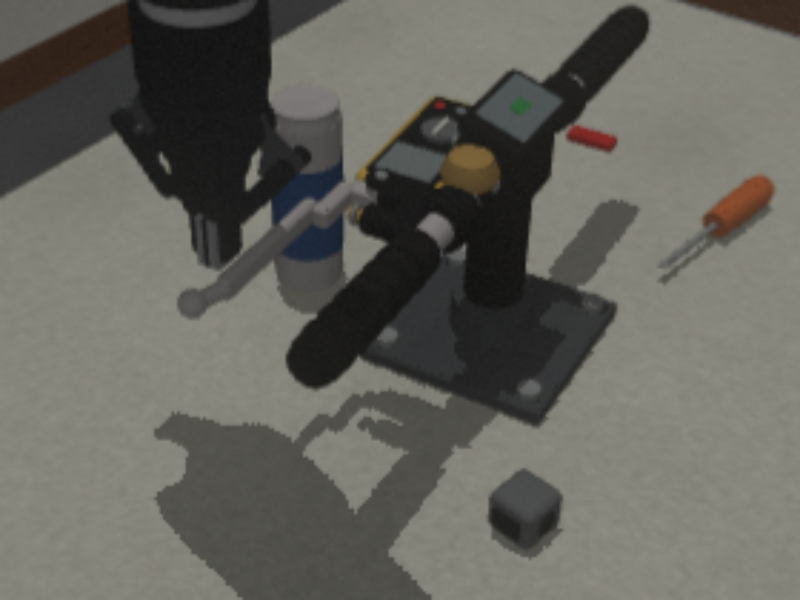

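The side crop shows the fingertips at (212,262), in front of the blade. The grip-side knuckle is at (305,157), and I'll compute its height.

```bash
python3 - <<'E'
from h import *
c=r.grab_frame("side");o=r.get_obs();p=o["tcp_pos"];Rm=R.from_rotvec(o["orientation"]).as_matrix()
for q in((305,157),(312,160),(300,168),(245,205),(240,235),(213,265),(195,245)):
    e,d=ray(c,[130+q[0]*.35,120+q[1]*.35])
    for off in(0,.012):
        n=Rm[:,0]; t=((p+n*off-e)@n)/(d@n); x=e+t*d; print(q,off,np.round((Rm.T@(x-p))*1000,1),"z",round(x[2],4))
E
```

```text
(305, 157) 0 [ -0.  -65.1 -94.9] z 0.2219
(305, 157) 0.012 [  12.   -72.7 -103.9] z 0.2309
(312, 160) 0 [ -0.  -69.6 -94.4] z 0.2214
(312, 160) 0.012 [  12.   -77.1 -103.4] z 0.2304
(300, 168) 0 [  0.  -61.6 -86.5] z 0.2136
(300, 168) 0.012 [ 12.  -69.3 -95.7] z 0.2227
(245, 205) 0 [  0.  -22.7 -48.2] z 0.1752
(245, 205) 0.012 [ 12.  -31.3 -58.2] z 0.1852
(240, 235) 0 [  0.  -17.8 -24.9] z 0.1519
(240, 235) 0.012 [ 12.  -26.5 -35.4] z 0.1624
(213, 265) 0 [0.  3.9 5.7] z 0.1213
(213, 265) 0.012 [12.  -5.2 -5.5] z 0.1325
(195, 245) 0 [ 0.  16.5 -5. ] z 0.132
(195, 245) 0.012 [ 12.    7.1 -15.9] z 0.1429
```

apply_moves(rows=[[0,-0.01,0,0,0,0],[0,-0.02,0,0,0,0],[0,-0.03,0,0,0,0],[0,-0.04,0,0,0,0],[0,-0.04,0,0,0,0]])

```text
clock: 7.42
tcp_pos: [0.6195, -0.0477, 0.127]
orientation: [-2.079, -2.355, 0.0]
contact_force: [-0.1, -1.4, 0.5]
grip_width: 0.0002
gripper_force: 0.0
```

apply_moves(rows=[[0,-0.006,0,0,0,0],[0,-0.012,0,0,0,0],[0,-0.018,0,0,0,0],[0,-0.024,0,0,0,0],[0,-0.024,0,0,0,0]])

```text
clock: 8.05
tcp_pos: [0.6136, -0.0485, 0.1271]
orientation: [-2.079, -2.355, -0.0]
contact_force: [0.4, -0.0, -0.2]
grip_width: 0.0001
gripper_force: 0.0
```

apply_moves(rows=[[0.004,-0.007,0,0,0,-0.013],[0.008,-0.0135,0,0,0,-0.0255],[0.0115,-0.0205,0,0,0,-0.038],[0.0115,-0.0205,0,0,0,-0.038],[0.0115,-0.0205,0,0,0,-0.038]])

```text
clock: 8.68
tcp_pos: [0.6085, -0.0462, 0.1271]
orientation: [2.008, 2.416, 0.0]
contact_force: [1.1, 0.3, -1.0]
grip_width: 0.0002
gripper_force: 0.7
```

```bash
cat >> h.py <<'E'
def favg(n=6):
    F=[]
    for _ in range(n):
        r.grab_frame("side"); o=r.get_obs(); F.append(o["contact_force"])
    Rm=R.from_rotvec(o["orientation"]).as_matrix()
    F=np.array(F); print("t",round(float(o["clock"]),2),"pos",np.round(o["tcp_pos"],4),"yaw",round(np.degrees(np.arctan2(Rm[1,1],Rm[0,1])),2),"F tool",np.round(F.mean(0)@Rm,2),"sd",np.round(F.std(0),2),"M",np.round(o["moment"],2))
E
python3 -c "
from h import *
favg()"
```

```text
t 8.97 pos [ 0.6084 -0.0462  0.1271] yaw 10.55 F tool [-0.65  1.57 -0.04] sd [0.53 0.46 0.35] M [-0.05 -0.24 -0.  ]
```

apply_moves(rows=[[0.004,-0.007,0,0,0,-0.013],[0.008,-0.0135,0,0,0,-0.0255],[0.0115,-0.0205,0,0,0,-0.038],[0.0155,-0.0275,0,0,0,-0.051],[0.0155,-0.0275,0,0,0,-0.051]])

```text
clock: 9.6
tcp_pos: [0.6007, -0.0436, 0.1271]
orientation: [-1.909, -2.495, -0.0]
contact_force: [1.9, -0.4, -0.4]
grip_width: 0.0
gripper_force: 0.9
```

apply_moves(rows=[[0.002,-0.0035,0,0,0,-0.0065],[0.004,-0.007,0,0,0,-0.013],[0.006,-0.0105,0,0,0,-0.019],[0.006,-0.0105,0,0,0,-0.019]])

```text
clock: 10.1
tcp_pos: [0.5979, -0.0428, 0.1271]
orientation: [-1.872, -2.523, -0.0]
contact_force: [1.3, 0.4, -0.4]
grip_width: -0.0001
gripper_force: 1.0
```

```bash
python3 -c "
from h import *
favg()"
```

```text
t 10.4 pos [ 0.598  -0.0429  0.1271] yaw 16.85 F tool [-0.46  1.93 -0.  ] sd [0.62 0.19 0.27] M [ 0.06 -0.45  0.06]
```

apply_moves(rows=[[0.002,-0.0035,0,0,0,-0.0065],[0.004,-0.007,0,0,0,-0.013],[0.006,-0.0105,0,0,0,-0.019],[0.006,-0.0105,0,0,0,-0.019]])

```text
clock: 10.9
tcp_pos: [0.5949, -0.0422, 0.1271]
orientation: [-1.834, -2.551, -0.0]
contact_force: [2.2, 0.6, 0.2]
grip_width: -0.0001
gripper_force: 1.2
```

apply_moves(rows=[[0.002,-0.0035,0,0,0,-0.0065],[0.004,-0.007,0,0,0,-0.013],[0.005,-0.0085,0,0,0,-0.016],[0.005,-0.0085,0,0,0,-0.016]])

```text
clock: 11.4
tcp_pos: [0.5925, -0.0416, 0.127]
orientation: [-1.802, -2.574, -0.0]
contact_force: [2.8, 0.8, -0.4]
grip_width: -0.0002
gripper_force: 1.3
```

apply_moves(rows=[[0.002,-0.0035,0,0,0,-0.0065],[0.004,-0.007,0,0,0,-0.013],[0.004,-0.007,0,0,0,-0.013],[0.004,-0.007,0,0,0,-0.013]])

```text
clock: 11.9
tcp_pos: [0.5906, -0.0413, 0.1271]
orientation: [-1.776, -2.592, -0.0]
contact_force: [2.8, 1.7, 0.4]
grip_width: -0.0001
gripper_force: 1.4
```

apply_moves(rows=[[0.002,-0.0035,0,0,0,-0.0065],[0.004,-0.007,0,0,0,-0.013],[0.004,-0.007,0,0,0,-0.013],[0.004,-0.007,0,0,0,-0.013]])

```text
clock: 12.4
tcp_pos: [0.5886, -0.0409, 0.127]
orientation: [-1.749, -2.61, -0.0]
contact_force: [2.0, 2.6, 0.8]
grip_width: 0.0002
gripper_force: 1.5
```

apply_moves(rows=[[0.002,-0.0035,0,0,0,-0.0065],[0.004,-0.007,0,0,0,-0.013],[0.004,-0.007,0,0,0,-0.013],[0.004,-0.007,0,0,0,-0.013]])

```text
clock: 12.9
tcp_pos: [0.5868, -0.0407, 0.1271]
orientation: [1.722, 2.627, 0.0]
contact_force: [3.1, 1.5, -0.3]
grip_width: 0.0
gripper_force: 2.2
```

```bash
python3 -c "
from h import *
favg()
c=r.grab_frame('side'); cv2.imwrite('pics/side3.png',cv2.resize(c['pixels'][120:330,130:410,::-1],(800,600)))"
```

```text
t 13.2 pos [ 0.5866 -0.0407  0.127 ] yaw 23.51 F tool [0.74 4.42 0.23] sd [0.59 0.28 0.3 ] M [ 0.55 -0.76 -0.01]
```

View pics/side3.png

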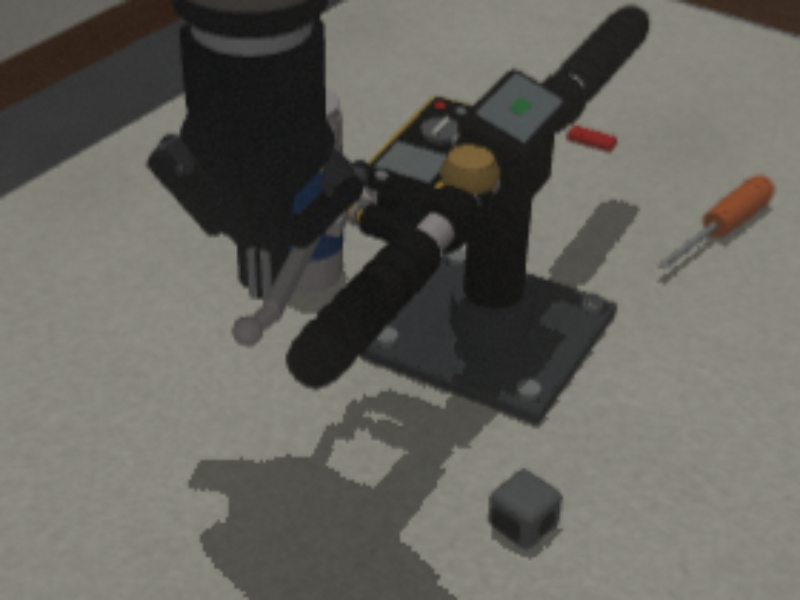

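The crop shows the lever pressed in, with the ball at (247,330) still clear of the grip at (300,370). The force is 4.4 N, so the solid point has begun and I'll press firmer.

apply_moves(rows=[[0.0015,-0.003,0,0,0,-0.005],[0.003,-0.006,0,0,0,-0.01],[0.003,-0.006,0,0,0,-0.01]])

```text
clock: 13.62
tcp_pos: [0.5856, -0.0405, 0.1272]
orientation: [1.7, 2.64, 0.001]
contact_force: [5.6, 3.0, -1.6]
grip_width: 0.0001
gripper_force: 3.3
```

```bash
python3 -c "
from h import *
favg(4)"
```

```text
t 13.82 pos [ 0.5856 -0.0405  0.1272] yaw 24.43 F tool [0.13 6.78 1.62] sd [0.51 0.49 0.32] M [ 0.54 -1.17 -0.08]
```

apply_moves(rows=[[0.0015,-0.003,0,0,0,-0.005],[0.003,-0.006,0,0,0,-0.01],[0.0045,-0.009,0,0,0,-0.015],[0.0045,-0.009,0,0,0,-0.015]])

```text
clock: 14.32
tcp_pos: [0.5842, -0.0402, 0.1273]
orientation: [1.668, 2.659, 0.003]
contact_force: [9.0, 4.0, -4.9]
grip_width: -0.0003
gripper_force: 4.8
```

```bash
python3 -c "
from h import *
favg(4)"
```

```text
t 14.53 pos [ 0.5842 -0.0402  0.1273] yaw 25.79 F tool [-0.97  9.63  4.37] sd [0.15 0.6  0.31] M [ 0.63 -1.87 -0.05]
```

apply_moves(rows=[[0.0015,-0.004,0,0,0,-0.005],[0.003,-0.0075,0,0,0,-0.01],[0.003,-0.0075,0,0,0,-0.01]])

```text
clock: 14.9
tcp_pos: [0.5833, -0.04, 0.1274]
orientation: [1.645, 2.67, 0.005]
contact_force: [11.2, 3.8, -8.3]
grip_width: 0.0001
gripper_force: 6.3
```

```bash
python3 -c "
from h import *
favg(4)"
```

```text
t 15.1 pos [ 0.5833 -0.04    0.1274] yaw 26.71 F tool [-2.49 12.58  7.2 ] sd [0.8  0.26 0.51] M [ 0.76 -2.52 -0.07]
```

apply_moves(rows=[[0,0,0,0,0,0],[0,0,0,0,0,0],[0,0,0,0,0,0],[0,0,0,0,0,0],[0,0,0,0,0,0]])

```text
clock: 15.72
tcp_pos: [0.5832, -0.04, 0.1274]
orientation: [1.646, 2.67, 0.005]
contact_force: [12.6, 2.9, -8.0]
grip_width: -0.0001
gripper_force: 6.3
```

apply_moves(rows=[[0,0,0,0,0,0],[0,0,0,0,0,0],[0,0,0,0,0,0],[0,0,0,0,0,0],[0,0,0,0,0,0]])

```text
clock: 16.35
tcp_pos: [0.5833, -0.04, 0.1274]
orientation: [1.646, 2.67, 0.005]
contact_force: [12.5, 3.5, -6.5]
grip_width: -0.0002
gripper_force: 6.3
```

```bash
python3 -c "
from h import *
favg(4)"
```

```text
t 16.55 pos [ 0.5833 -0.0399  0.1274] yaw 26.72 F tool [-1.98 12.55  7.23] sd [0.54 0.27 0.63] M [ 0.71 -2.49 -0.  ]
```

apply_moves(rows=[[0,0,0,0,0,0],[0,0,0,0,0,0],[0,0,0,0,0,0],[0,0,0,0,0,0],[0,0,0,0,0,0]])

```text
clock: 17.18
tcp_pos: [0.5833, -0.04, 0.1274]
orientation: [1.646, 2.67, 0.005]
contact_force: [13.0, 4.0, -7.4]
grip_width: 0.0002
gripper_force: 6.3
```

apply_moves(rows=[[0,0,0,0,0,0],[0,0,0,0,0,0],[0,0,0,0,0,0],[0,0,0,0,0,0],[0,0,0,0,0,0]])

```text
clock: 17.8
tcp_pos: [0.5833, -0.04, 0.1274]
orientation: [1.645, 2.67, 0.005]
contact_force: [13.0, 3.5, -7.7]
grip_width: -0.0002
gripper_force: 6.3
```

apply_moves(rows=[[-0.006,0.01,0,0,0,0.019],[-0.013,0.02,0,0,0,0.038],[-0.02,0.0295,0,0,0,0.057],[-0.027,0.039,0,0,0,0.0765],[-0.0345,0.048,0,0,0,0.0955]])

```text
clock: 18.42
tcp_pos: [0.5948, -0.0429, 0.1269]
orientation: [-1.847, -2.541, 0.0]
contact_force: [3.0, 2.4, 0.5]
grip_width: -0.0001
gripper_force: 1.8
```

apply_moves(rows=[[-0.006,0.01,0,0,0,0.019],[-0.013,0.02,0,0,0,0.038],[-0.02,0.0295,0,0,0,0.057],[-0.027,0.039,0,0,0,0.0765],[-0.0345,0.048,0,0,0,0.0955]])

```text
clock: 19.05
tcp_pos: [0.609, -0.0479, 0.127]
orientation: [-2.033, -2.395, 0.001]
contact_force: [2.0, 1.9, -0.6]
grip_width: -0.0001
gripper_force: 1.2
```

```bash
python3 -c "
from h import *
favg(3)"
```

```text
t 19.2 pos [ 0.609  -0.0479  0.127 ] yaw 9.45 F tool [1.89 2.44 0.09] sd [0.16 0.44 1.02] M [ 0.31 -0.43 -0.1 ]
```

Still in contact near rest, so I'll ease out slowly and then back off.

apply_moves(rows=[[-0.003,0.006,0,0,0,0.008],[-0.006,0.012,0,0,0,0.016],[-0.008,0.018,0,0,0,0.024],[-0.008,0.024,0,0,0,0.024],[-0.008,0.03,0,0,0,0.024]])

```text
clock: 19.82
tcp_pos: [0.6166, -0.0485, 0.1269]
orientation: [-2.075, -2.358, 0.001]
contact_force: [-0.9, -0.1, 0.4]
grip_width: -0.0002
gripper_force: 0.0
```

apply_moves(rows=[[0,0.02,0,0,0,0],[0,0.05,0,0,0,0],[0,0.09,0,0,0,0],[0,0.12,0,0,0,0],[0,0.12,0,0,0,0]])

```text
clock: 20.45
tcp_pos: [0.6472, -0.0443, 0.1269]
orientation: [2.075, 2.359, 0.0]
contact_force: [-0.7, 0.6, -0.0]
grip_width: 0.0001
gripper_force: 0.0
```

apply_moves(rows=[[0,0,-0.2,0,0,0],[0,0,-0.4,0,0,0],[0,0,-0.6,0,0,0],[0,0,-0.6,0,0,0],[0,0,-0.6,0,0,0]])

```text
clock: 21.08
tcp_pos: [0.646, -0.0444, 0.2765]
orientation: [-2.075, -2.358, 0.001]
contact_force: [-0.3, 0.1, -0.6]
grip_width: -0.0003
gripper_force: 0.0
```

```bash
python3 -c "
from h import *
favg(2)
c=r.grab_frame('side'); cv2.imwrite('pics/side4.png',cv2.resize(c['pixels'][120:330,130:410,::-1],(800,600)))
for t in('blade','blade_ball'): print(t,onz(c,r.landmark_of(c,t)[0]['point'],.15))"
```

```text
t 21.18 pos [ 0.6455 -0.0442  0.2753] yaw 7.32 F tool [-0.27  0.66 -0.23] sd [0.3  0.18 0.18] M [-0.05 -0.01  0.01]
blade [ 0.58693965 -0.05037629  0.15      ]
blade_ball [0.59228535 0.01657235 0.15      ]
```

View pics/side4.png

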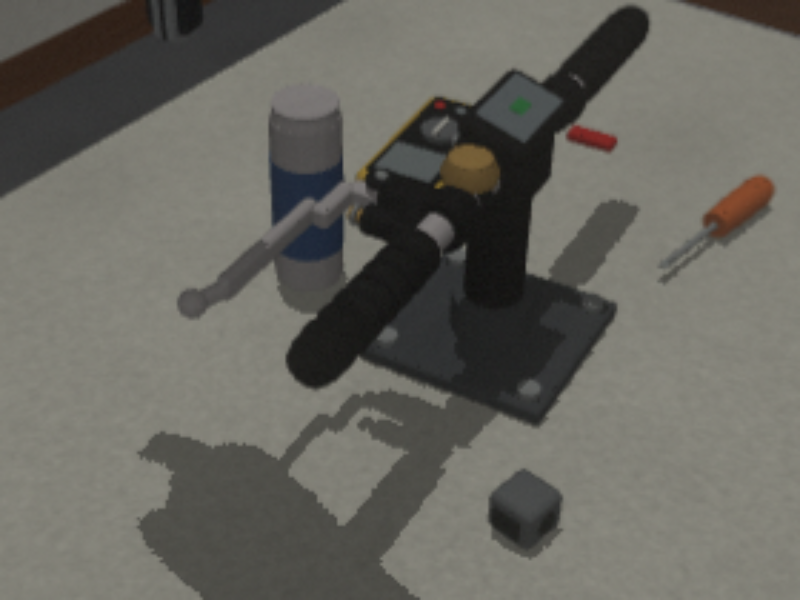

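The lever is back at rest, with the ball at (192,302) as before. The hand is clear and the visible loose things are unmoved.

```bash
python3 -c "
from bench import r
print(r.hand_in())"
```

```text
the job is handed in; nothing more can be done
None
```

I pressed the brake lever in from the front until it went solid short of the grip and held it there at about 12.5 N for about 2.9 s. I then eased it back to rest, took the hand away and handed the job in at about 21 s; no verdict came back.

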